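Tip the cash box down onto its mat and lock it

TASK

On the lost property shelf the grey cash box has been left standing up on its hinge side, at the edge of its blue mat. Push it over with the fingertips so that it lies on its base on the mat with the lid up, and then, once it lies still, push the yellow lock lever on the lid clockwise as far as it goes, from the green dot to the red dot. Only push: do not lift the box or pick anything up, do not tip the box the wrong way, and leave the torch, the aeroplane and the two beads where they are.

Things in the scene. Friction and masses are not known exactly. Their poses are not given: they have to be found in the camera images.
- cashbox: Closed grey plastic cash box: 70 mm (x) by 200 mm wide (y) by 150 mm (z), 0.5-0.85 kg; the lid does not open. Starts standing on its hinge side, the lid facing the robot. Origin: centre of the hinge side (underside at the start). +x: out of the base, level at first (within 0.6 rad of world +x), straight down once it lies on its base; +z: hinge side to front. Lid face at x = -35 mm, base at +35.
- base_mid (a point): Centre of the box's base (x = +35, y = 0, z = 75 mm in the box frame).
- heel (a point): Middle of the edge between base and hinge side (x = +35, y = 0, z = 0 mm in the box frame), over which the box tips; it stays on the shelf. Pushed on the lid near its top edge towards +x with 2 to 3 N, the box turns over this edge, sliding little, and falls by itself onto its base past about 25 degrees.
- box_mid (a point): Centre of the box (x = 0, y = 0, z = 75 mm in the box frame).
- lock (a joint): Lever angle of the cam lock, rad: 0 = pointing to the hinge side (box -z, green dot), 1.571 = at its stop, locked, pointing to the box's +y end (red dot). Grows clockwise seen looking at the lid; starts at 0 to 0.35. It stays where left; about 1 N at 30 mm from the axis turns it.
- lock_pivot (a point): On the lock's turning axis, 22 mm out from the lid, at the outer face of the brass hub (hub radius 12 mm). In the box frame x = -57, y = +40, z = +85 mm.
- lock_tip (a point): Free end of the yellow lever, at its outer face, 45 mm from the axis. The lever is a bar 10 mm wide, between 8 and 22 mm out from the lid, running straight from the hub to this point.
- mat: Blue cloth mat, 230 x 280 mm, 1 mm thin and fixed, where the box belongs. Origin at its centre, x across its 230 mm depth. The box starts on its near edge, with the base towards the mat's middle.
- torch: Red plastic torch standing on its lens: 48 mm wide at the foot, 32 mm above, 130 mm tall. Origin at the centre of its underside. Bystander.
- plane: Silver toy aeroplane on its wheels, 115 mm long (nose to its -x), wingspan 110 mm, 52 mm tall. Origin on the shelf under its middle. Bystander.
- bead_a: Dark glossy wooden bead, 44 mm wide, 38 mm tall, standing on its flat end. Origin at the centre of its underside. Bystander.
- bead_b: Lighter glossy wooden bead, 44 mm wide, 38 mm tall, standing on its flat end. Origin at the centre of its underside. Bystander.
Not all that is in view belongs to the job. There is more than one size of the cashbox; the job needs the smallest.

How it is judged:
On the way, in this order (a step that is already met when the one before it is completed fails the run):
1. the cash box lies still on its base on the mat (angle between cashbox's own x axis and vertical above 3.04 rad and horizontal distance between base_mid and mat below 0.045 m and linear speed of cashbox below 0.02 m/s), for 0.2 s.
2. the lock lever is pushed round to its stop (value of joint lock above 1.45 rad), for 0.2 s.
At the end, for the whole second after the job is handed in: The box lies at rest flat on its base (within 0.1 rad), the centre of its base within 45 mm of the mat's centre, and the lock lever stands at 1.45 rad or more (all of step 1 and value of joint lock above 1.45 rad); the robot touches nothing.
It fails at once if the box is lifted, or tipped the wrong way (its heel edge rises more than 25 mm, or its centre above 120 mm) (height (world z) of heel above 0.025 m or height (world z) of box_mid above 0.12 m).
It fails at once if the torch, the aeroplane or a bead is moved more than 25 mm (distance of any of torch, plane, bead_a, bead_b from where it was at the start of the episode above 0.025 m).
It also fails if it takes over 51 s, if anything falls off the work surface, if the arm or the gripper's body presses on something with over 40 N, if the wrist force passes 120 N, or if a joint passes its speed limit or range.

ROBOT

A 6-joint arm with a two-finger parallel gripper is mounted at the origin on the work surface. World frame = base frame: x ahead of the robot, y to its left, z up, the work surface at z = 0. Lengths are in m, angles in rad, forces in N, time in s.
With the tool pointing down it reaches from about 0.325 to 0.775 m from the base axis. Payload 9.3 kg.
Tool frame: the origin (TCP) lies midway between the tips of the shut fingers; the grasp point (between the pads) lies 19 mm behind it; z points along the fingers, y is the line along which they close (so a half turn about z gives the same grasp; the last joint's range is limited). The gripper opens to 85 mm and grips with 20 to 120 N. Pads are 22 mm wide; open, the fingers measure 114 mm over their backs; the gripper's body (76 mm by 85 mm) begins 54 mm behind the grasp point. The pads swing forward as they close: fully open they stand 13 mm farther back than shut.
Start: joints at [-1.427, 0.259, 0.021, 1.334, 0, 1.418], TCP at [0.161, -0.526, 0.231] pointing down, gripper open.
Joint ranges: [-3.04, 3.04], [-0.91, 1.82], [-1.04, 1.36], [-1.92, 1.95], [-1.52, 1.45], [-3.14, 3.14]. Speed limits (rad/s): [2.22, 2.22, 2.79, 3.14, 3.14, 3.14].

INTERFACE

Orientations are given as a unit quaternion [x, y, z, w].
In Python, from bench import get_obs, grab_frame, close_job gives the robot as it stands.
- The arm moves only by the tool arm_command, never from a script. Its argument "steps" is text: rows parted by semicolons, each of 7 numbers parted by spaces: the shift along the tool's x, y, z in mm, then the turn, a rotation vector about the tool's x, y, z in degrees, then the finger opening in mm, from 0 to 85.4. A call has 1 to 10 rows; each row shifts and turns the commanded pose from where the row before left it, along the tool's axes as they then stand; what a row does not reach is not made up. A row lasts 1/10 s, in which the tool goes at most 50 mm and 8.59 degrees, less where a joint would pass 70% of its speed; a pose out of reach is approached as far as the arm can. A call is refused whole if a number of a shift passes 50 or a number of a turn 8.59, either way. A call with a gripper value outside its range is refused whole. The fingers move at their own pace and stop on an object; "force" is the grip in N (left out, the last holds). Time passes only in rows, so rows that do not move let the fingers close. It gives the time, the measured TCP pose, the force, the opening and the grip force at its end, in the units of the state.
- get_obs(): the state, without advancing time (a new reading comes with each control period).
- grab_frame(name): name is "side" or "top"; returns a dict with "image" (400x640x3 uint8, red, green, blue), "z_map" (400x640 float32, m along the optical axis (not along the pixel's ray), 0 where there is no reading), "intrinsics" (3x3 intrinsics, pixels), "distortion" ([k1, k2, p1, p2, k3] as OpenCV has them; the pictures are not rectified), "world_from_camera" (4x4, takes a point from camera to world coordinates). Camera axes: x right, y down, z forward; pixel columns grow to the right and rows downward; lengths in m; the calibration is good to about 2 mm. A picture is of the moment at which its call begins.
- close_job(): hands the job in; it is judged then, once.
The state is a dict: "time": time; "joints": joint angles; "joint_velocities": joint speeds; "joint_torque": joint torques, N m; "tcp_pos": TCP position; "eef_rot": TCP orientation; "ft_force": force on the tool from outside, world axes, zero at the start; "ft_torque": the same for the moment, N m; "width": finger opening in m; "gripper_force": force on a finger pad.
Only numpy, scipy, OpenCV 4.12 (cv2) and the standard library are available. Lean on these libraries where they do the work, as an engineer would, in place of code of your own. Each camera call takes 0.05 s, during which the arm holds its last target. There are 200 camera calls.

## Working session

There is one attempt and no reset: what is moved stays moved. The work goes in short steps, Python scripts to look and compute and a tool call to move; the robot and the scene stay as the last step left them, time stands still between calls to the robot, and variables do not carry over. Pictures are saved under pics/ and viewed, at most 10 in all, crops included, and the job is handed in when it is done.

Besides the shell and the picture viewer there is one more tool, called after "Request:" in YAML: its name, and indented under it one key for each argument. arm_command: Moves the arm, as the interface text tells. Its arguments: {"type":"object","properties":{"steps":{"type":"string"},"force":{"type":"number"}},"required":["steps"]}

```bash
ls; mkdir -p pics; cat > h.py <<'E'
import numpy as np, cv2
from bench import get_obs, grab_frame, close_job
def pts(f):
    "world xyz for every pixel (nan where no depth)"
    z=f["z_map"]; h,w=z.shape
    u,v=np.meshgrid(np.arange(w),np.arange(h))
    n=cv2.undistortPoints(np.stack([u,v],-1).reshape(-1,1,2).astype(np.float64),np.array(f["intrinsics"]),np.array(f["distortion"])).reshape(h,w,2)
    c=np.dstack([n[...,0]*z,n[...,1]*z,z]); T=np.array(f["world_from_camera"])
    p=c@T[:3,:3].T+T[:3,3]; p[z<=0]=np.nan
    return p
def save(name,im): cv2.imwrite("pics/"+name,im[...,::-1])
E
python3 - <<'E'
from h import *
o=get_obs();print({k:np.round(v,3) for k,v in o.items()})
for n in("side","top"):
    f=grab_frame(n);save(n+"0.png",f["image"]);np.save(n+"0.npy",pts(f));np.save(n+"0i.npy",f["image"]);print(n,np.round(f["world_from_camera"],3).tolist())
E
```

```text
pics
{'time': np.float64(0.0), 'joints': array([-1.427,  0.259,  0.021,  1.334,  0.   ,  1.418]), 'joint_velocities': array([ 0.   ,  0.002, -0.   ,  0.   , -0.001, -0.   ]), 'joint_torque': array([-1.0000e-03, -5.5564e+01,  3.4453e+01,  1.4000e-02, -0.0000e+00,
       -0.0000e+00]), 'tcp_pos': array([ 0.161, -0.526,  0.231]), 'eef_rot': array([ 0.989,  0.148,  0.   , -0.001]), 'ft_force': array([-0.003,  0.774, -0.559]), 'ft_torque': array([ 0.014, -0.   , -0.032]), 'gripper_force': np.float64(0.0), 'width': np.float64(0.085)}
side [[-0.916, -0.31, 0.255, 0.257], [-0.401, 0.684, -0.61, 0.464], [0.015, -0.661, -0.75, 0.78], [0.0, 0.0, 0.0, 1.0]]
top [[0.02, -0.986, 0.165, 0.287], [-1.0, -0.021, -0.004, -0.132], [0.008, -0.164, -0.986, 1.217], [0.0, 0.0, 0.0, 1.0]]
```

View pics/side0.png

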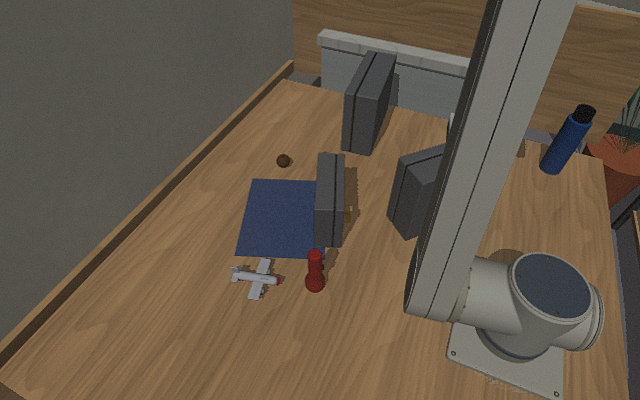

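View pics/top0.png

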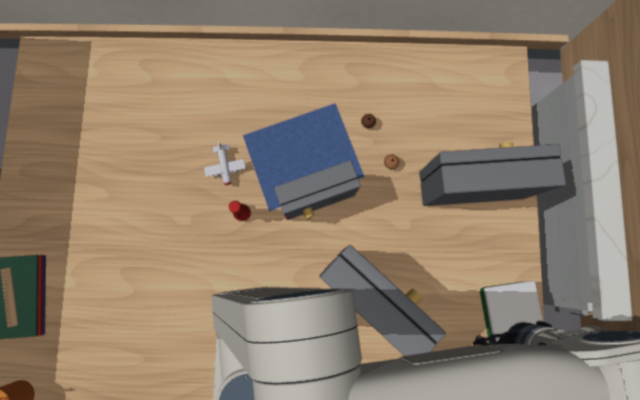

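The pictures show three grey boxes in the top view: (317,190) on the mat, (490,175) at the right and (385,300) near the arm. The one at (317,190) stands on the mat's near edge with its yellow lever at (308,212), and it looks the smallest. The other items are the torch (238,211), plane (224,165) and beads (369,121) and (391,161). I'll measure them and confirm in a crop.

```bash
python3 - <<'E'
from h import *
P=np.load("top0.npy");I=np.load("top0i.npy");S=np.load("side0.npy");J=np.load("side0i.npy")
hsv=cv2.cvtColor(I,cv2.COLOR_RGB2HSV);hs=cv2.cvtColor(J,cv2.COLOR_RGB2HSV)
def rect(m,P,n):
    q=P[m];q=q[~np.isnan(q[:,0])]
    r=cv2.minAreaRect((q[:,:2]*1000).astype(np.float32));print(n,len(q),"c",np.round(r[0]),"size",np.round(r[1]),"ang",round(r[2],1),"z",np.round(np.percentile(q[:,2],[2,50,98]),3),np.round(cv2.boxPoints(r)).tolist())
def win(sh,x0,x1,y0,y1):
    m=np.zeros(sh[:2],bool);m[y0:y1,x0:x1]=1;return m
# tall flat tops per candidate
for n,w,lo in(("A",(260,370,150,225),.1),("B",(410,575,135,212),.1),("C",(315,450,240,290),.1)):
    m=win(I.shape,*w)&(P[...,2]>lo);zt=np.nanpercentile(P[...,2][m],90);m&=abs(P[...,2]-zt)<.008;rect(m,P,n)
b=(hsv[...,0]>100)&(hsv[...,0]<130)&(hsv[...,1]>110)&win(I.shape,230,380,95,225)
m=(b&(P[...,2]<.01));rect(m,P,"mat")
m2=(hs[...,0]>100)&(hs[...,0]<130)&(hs[...,1]>110)&win(J.shape,220,340,165,265)&(S[...,2]<.012);rect(m2,S,"mat side")
A=win(J.shape,305,350,145,255)&(S[...,2]>.13);rect(A,S,"A side")
y=(hsv[...,0]>18)&(hsv[...,0]<35)&(hsv[...,1]>150)&win(I.shape,290,330,200,225);rect(y,P,"yellow")
y=(hs[...,0]>18)&(hs[...,0]<35)&(hs[...,1]>150)&win(J.shape,340,358,195,228);rect(y,S,"yellow side")
for n,w in(("torch",(225,255,198,225)),("plane",(200,248,140,190)),("bead1",(358,380,110,132)),("bead2",(380,402,150,172))):
    m=win(I.shape,*w)&(P[...,2]>.012);rect(m,P,n)
a=cv2.resize(I[90:240,190:420],None,fx=3.4,fy=3.4,interpolation=2)
save("crop0.png",a)
E
```

```text
A 2323 c [ 488. -139.] size [ 71. 200.] ang 21.3 z [0.146 0.15  0.154] [[419.0, -58.0], [491.0, -244.0], [557.0, -219.0], [485.0, -33.0]]
B 5100 c [ 527. -566.] size [101. 286.] ang 5.3 z [0.21  0.214 0.218] [[463.0, -428.0], [489.0, -713.0], [590.0, -704.0], [564.0, -419.0]]
C 1945 c [ 262. -235.] size [148. 100.] ang 48.3 z [0.21  0.215 0.218] [[175.0, -256.0], [250.0, -323.0], [348.0, -213.0], [274.0, -146.0]]
mat 5701 c [601. -97.] size [221. 272.] ang 21.3 z [-0.004  0.001  0.006] [[449.0, -11.0], [547.0, -264.0], [753.0, -184.0], [655.0, 69.0]]
mat side 785 c [600. -96.] size [226. 278.] ang 21.6 z [-0.003  0.     0.003] [[444.0, -8.0], [546.0, -267.0], [756.0, -184.0], [654.0, 75.0]]
A side 1778 c [468. -86.] size [ 71. 312.] ang 20.6 z [0.132 0.149 0.151] [[380.0, 47.0], [489.0, -245.0], [555.0, -220.0], [446.0, 72.0]]Traceback (most recent call last):
  File "<stdin>", line 16, in <module>
  File "<stdin>", line 6, in rect
    return _quantile_unchecked(
        a, q, axis, out, overwrite_input, method, keepdims, weights)
    return _ureduce(a,
                    func=_quantile_ureduce_func,
    ...<5 lines>...
                    overwrite_input=overwrite_input,
                    method=method)
    r = func(a, **kwargs)
    result = _quantile(arr,
                       quantiles=q,
    ...<2 lines>...
                       out=out,
                       weights=wgt)
    slices_having_nans = np.isnan(arr[-1, ...])
                                  ~~~^^^^^^^^^
IndexError: index -1 is out of bounds for axis 0 with size 0
```

Sizes confirm it: A is 71 x 200 mm and 150 mm tall, while B and C are about 100 x 286 and 214 mm tall. Here is the crop plus the remaining positions.

```bash
python3 - <<'E'
from h import *
P=np.load("top0.npy");I=np.load("top0i.npy");S=np.load("side0.npy")
for n,(x0,x1,y0,y1) in dict(torch=(225,255,198,225),plane=(200,248,140,190),bead1=(358,380,110,132),bead2=(380,402,150,172)).items():
    q=P[y0:y1,x0:x1].reshape(-1,3);q=q[q[:,2]>.012];print(n,np.round(q.min(0),3),np.round(q.max(0),3))
q=P[np.nan_to_num(P[...,2])>.25];print("arm z min/max",q[:,2].min(),q[:,2].max())
o=get_obs();print(o["eef_rot"],o["tcp_pos"])
save("crop0.png",cv2.resize(I[90:240,190:420],None,fx=3.4,fy=3.4,interpolation=2))
E
```

```text
torch [0.415 0.04  0.014] [0.46  0.084 0.135]
plane [0.511 0.058 0.014] [0.623 0.17  0.054]
bead1 [ 0.678 -0.299  0.016] [ 0.717 -0.257  0.044]
bead2 [ 0.563 -0.362  0.018] [ 0.601 -0.321  0.044]
arm z min/max 0.25003092156646967 0.7593740383543679
[ 9.89009396e-01  1.47851525e-01  4.42339636e-06 -5.83565016e-04] [ 0.16082758 -0.52572628  0.23072097]
```

View pics/crop0.png

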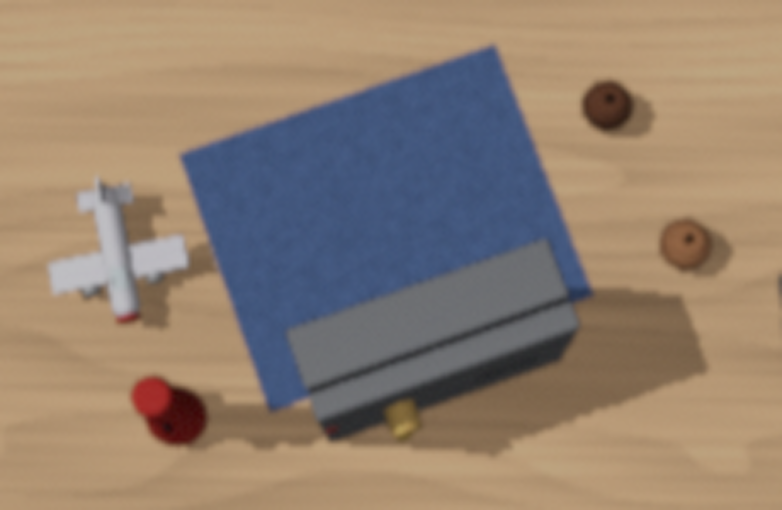

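The crop shows the small box's brass hub at (403,418) and its red dot at the left end (330,430), so this is the right box. Next I raise the arm, shut the fingers and travel.

Request:
arm_command:
  steps: "0 0 -50 0 0 -4.2 0; 0 0 -50 0 0 0 0; 41 -27 0 0 0 0 0; 41 -27 0 0 0 0 0; 41 -27 0 0 0 0 0; 41 -27 0 0 0 0 0; 41 -27 0 0 0 0 0; 41 -27 0 0 0 0 0; 41 -27 0 0 0 0 0; 41 -27 0 0 0 0 0"
  force: 20

```text
time: 1.1
tcp_pos: [0.3891, -0.204, 0.3312]
eef_rot: [0.983, 0.184, 0.0, -0.0]
ft_force: [0.4, -1.3, 0.6]
width: 0.0002
gripper_force: 0.0
```

Request:
arm_command:
  steps: "36 -20 0 0 0 0 0; 0 0 50 0 0 0 0; 0 0 50 0 0 0 0; 0 0 50 0 0 0 0; 0 0 43 0 0 0 0; 0 0 0 0 0 0 0; 0 0 0 0 0 0 0"

```text
time: 1.8
tcp_pos: [0.4149, -0.1743, 0.1391]
eef_rot: [0.983, 0.184, -0.0, -0.0]
ft_force: [0.3, 0.1, 1.1]
width: 0.0003
gripper_force: 0.0
```

```bash
python3 - <<'E'
from h import *
f=grab_frame("top");save("t1.png",cv2.resize(f["image"][90:350,190:450],None,fx=2,fy=2));o=get_obs();print(o["tcp_pos"],o["ft_force"])
E
```

```text
[ 0.41571883 -0.17488141  0.14016182] [ 0.4564568  -0.24312422 -0.07067185]
```

View pics/t1.png

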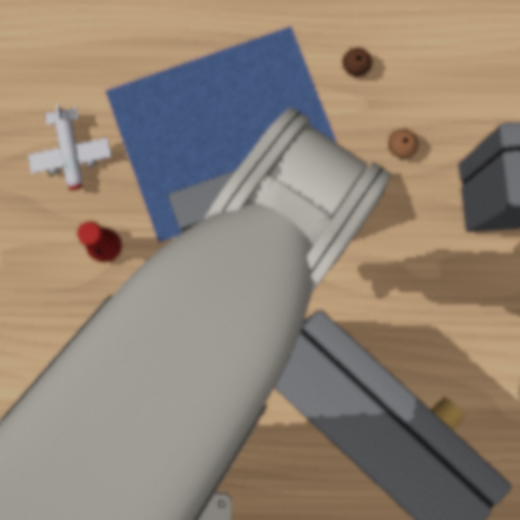

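The view shows the arm over the box (grey end at (200,205)) with the box and bystanders unmoved. The gap to the lid is about 34 mm, so I push along tool x.

Request:
arm_command:
  steps: "10 0 0 0 0 0 0; 10 0 0 0 0 0 0; 8 0 0 0 0 0 0; 4 0 0 0 0 0 0; 4 0 0 0 0 0 0; 4 0 0 0 0 0 0; 4 0 0 0 0 0 0; 4 0 0 0 0 0 0; 4 0 0 0 0 0 0; 4 0 0 0 0 0 0"

```text
time: 2.85
tcp_pos: [0.4673, -0.1539, 0.1383]
eef_rot: [0.983, 0.184, 0.0, -0.0]
ft_force: [-1.6, -1.1, 2.0]
width: 0.0
gripper_force: 1.1
```

```bash
python3 - <<'E'
from h import *
f=grab_frame("side");o=get_obs();print(o["tcp_pos"],o["ft_force"])
P=pts(f);I=f["image"].astype(int)
q=P[130:260,300:360].reshape(-1,3);g=I[130:260,300:360].reshape(-1,3);q=q[(np.ptp(g,axis=1)<15)&(q[:,2]>.12)]
print(len(q),np.round(np.percentile(q[:,2],[5,50,98]),3),np.round(q.max(0),3),np.round(q.min(0),3))
save("s1.png",cv2.resize(f["image"][120:300,200:440],None,fx=2.5,fy=2.5))
E
```

```text
[ 0.46786106 -0.1538003   0.1382423 ] [-0.46425268  0.49434399 -0.20105562]
2841 [0.134 0.155 0.311] [0.571 0.051 0.315] [ 0.43  -0.229  0.12 ]
```

View pics/s1.png

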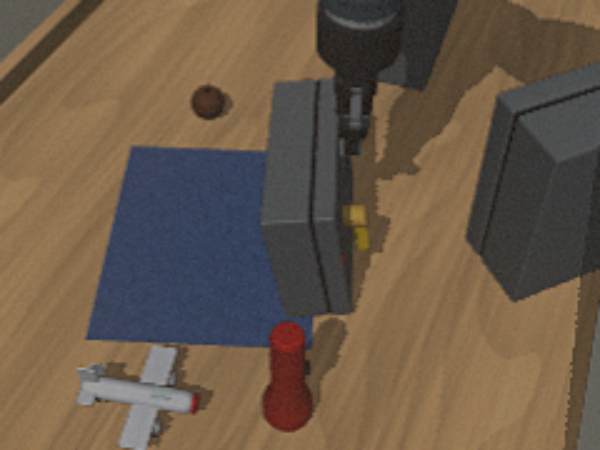

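The box is tipping over its heel as wanted (top face at (290,150), finger at (350,130)), so I keep pushing.

Request:
arm_command:
  steps: "4 0 0 0 0 0 0; 4 0 0 0 0 0 0; 4 0 0 0 0 0 0; 4 0 0 0 0 0 0; 4 0 0 0 0 0 0; 4 0 0 0 0 0 0; 4 0 0 0 0 0 0; 4 0 0 0 0 0 0; 4 0 0 0 0 0 0; 4 0 0 0 0 0 0"

```text
time: 3.9
tcp_pos: [0.5047, -0.1394, 0.1382]
eef_rot: [0.983, 0.184, -0.0, -0.0]
ft_force: [0.3, -0.1, 0.6]
width: 0.0
gripper_force: 0.0
```

```bash
cat > m.py <<'E'
from h import *
f=grab_frame("side");o=get_obs();print(o["time"],o["tcp_pos"],o["ft_force"])
P=pts(f);I=f["image"].astype(int)
w=np.zeros(I.shape[:2],bool);w[130:265,220:355]=1
g=w&(np.ptp(I,axis=2)<16)
for lo in(.05,.1,.15):
    q=P[g&(P[...,2]>lo)&(P[...,2]<.2)];print(lo,len(q),np.round(np.nanpercentile(q,[5,50,95],axis=0),3).tolist() if len(q) else "")
E
python3 m.py
```

```text
3.95 [ 0.50511898 -0.13928903  0.13818558] [ 0.09011725 -0.34870835  0.36479154]
0.05 3210 [[0.457, -0.212, 0.059], [0.511, -0.078, 0.138], [0.579, -0.02, 0.162]]
0.1 2307 [[0.477, -0.183, 0.108], [0.523, -0.082, 0.145], [0.584, -0.019, 0.163]]
0.15 868 [[0.491, -0.193, 0.151], [0.524, -0.107, 0.157], [0.567, -0.031, 0.164]]
```

Request:
arm_command:
  steps: "4 0 0 0 0 0 0; 4 0 0 0 0 0 0; 0 0 0 0 0 0 0; 0 0 0 0 0 0 0"

```text
time: 4.35
tcp_pos: [0.5118, -0.1366, 0.1382]
eef_rot: [0.983, 0.184, -0.0, -0.0]
ft_force: [-0.4, 0.1, 0.2]
width: 0.0005
gripper_force: 0.0
```

```bash
python3 m.py
```

```text
4.4 [ 0.51174046 -0.13664088  0.13825142] [-0.44347273 -0.42893725  0.34700422]
0.05 3403 [[0.509, -0.196, 0.06], [0.583, -0.091, 0.069], [0.662, 0.003, 0.072]]
0.1 78 [[0.484, -0.135, 0.136], [0.506, -0.127, 0.155], [0.519, -0.077, 0.191]]
0.15 50 [[0.492, -0.135, 0.151], [0.506, -0.126, 0.159], [0.518, -0.106, 0.196]]
```

Request:
arm_command:
  steps: "0 0 -50 0 0 0 0; -50 0 -30 0 0 0 0; -50 30 0 0 0 0 0; -20 45 0 0 0 0 0; 0 50 0 0 0 0 0; 0 50 0 0 0 0 0; 0 0 0 0 0 0 0"

```text
time: 5.1
tcp_pos: [0.4758, -0.3393, 0.2123]
eef_rot: [0.983, 0.182, -0.0, 0.0]
ft_force: [0.3, -0.4, -0.4]
width: -0.0
gripper_force: 0.0
```

```bash
cat > n.py <<'E'
from h import *
import sys
o=get_obs();print(o["time"],np.round(o["tcp_pos"],4))
ims=[]
for n,(x0,x1,y0,y1) in dict(top=(230,390,90,230),side=(220,380,130,270)).items():
    f=grab_frame(n);P=pts(f);I=f["image"];h=cv2.cvtColor(I,cv2.COLOR_RGB2HSV)
    w=np.zeros(I.shape[:2],bool);w[y0:y1,x0:x1]=1
    m=w&(abs(P[...,2]-.07)<.006)&(np.ptp(I.astype(int),axis=2)<25)
    q=P[m];r=cv2.minAreaRect((q[:,:2]*1000).astype(np.float32));print(n,"lid",len(q),np.round(r[0]),np.round(r[1]),round(r[2],1),"z",np.round(np.median(q[:,2]),4))
    for nm,msk in(("yel",(h[...,0]>17)&(h[...,0]<35)&(h[...,1]>130)),("green",(h[...,0]>40)&(h[...,0]<85)&(h[...,1]>90)),("red",((h[...,0]<8)|(h[...,0]>172))&(h[...,1]>120))):
        k=w&msk&(P[...,2]>.06)&(P[...,2]<.1);
        if k.sum()>2:
            v,u=np.nonzero(k);q=P[k];print(n,nm,len(q),"px",u.mean().round(1),v.mean().round(1),"c",np.round(q.mean(0)*1000),"min",np.round(q.min(0)*1000),"max",np.round(q.max(0)*1000))
            if nm=="yel":
                t=q[q[:,2]>.083];print("  rect",[np.round(a,1) for a in cv2.minAreaRect((t[:,:2]*1000).astype(np.float32))],"z",np.round(np.median(t[:,2]),3))
    ims.append(cv2.resize(I[y0:y1,x0:x1],(400,350),interpolation=2))
save(sys.argv[1],np.hstack(ims))
E
python3 n.py n1.png
```

```text
5.1 [ 0.4758 -0.3393  0.2123]
top lid 3900 [594. -97.] [149. 200.] 21.0 z 0.0701
top yel 70 px 287.9 157.5 c [571. -62.  92.] min [547. -71.  82.] max [593. -49.  97.]
  rect [array([570.2, -64. ]), array([48.1, 15.1]), np.float64(24.2)] z 0.092
top green 7 px 293.0 171.3 c [540. -75.  72.] min [537. -78.  70.] max [543. -72.  74.]
top red 44 px 244.5 204.4 c [449.  46.  81.] min [419.  -9.  61.] max [571.  71.  99.]
side lid 3160 [ 570. -198.] [253. 543.] 5.5 z 0.0692
side yel 160 px 284.7 207.2 c [573. -57.  87.] min [545. -89.  67.] max [599. -42.  94.]
  rect [array([572.4, -61.2]), array([52.6, 20.7]), np.float64(25.3)] z 0.091
side green 10 px 300.5 210.8 c [538. -75.  70.] min [535. -80.  69.] max [542. -70.  72.]
side red 60 px 309.1 261.0 c [452.  62.  89.] min [421. -10.  69.] max [572.  80. 100.]
```

View pics/n1.png

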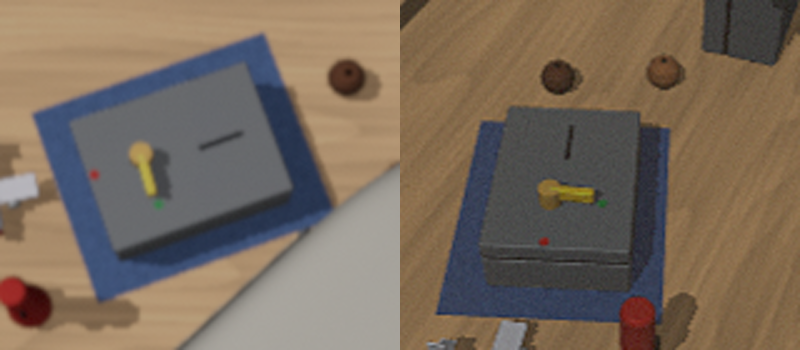

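The box lies on its base with the lid up. It is centred at about (594,-97) mm against the mat's (601,-97). In the top view (left half) the hub is at (141,153), the lever points to the green dot (158,204), and the red dot is at (95,175). Next I go to the lever's right side.

Request:
arm_command:
  steps: "42 -47 0 0 0 0 0; 43 -48 0 0 0 0 0; 43 -47 0 0 0 0 0; 43 -48 0 0 0 0 0; 0 0 50 0 0 0 0; 0 0 30 0 0 0 0; 0 0 0 0 0 0 0; 0 0 0 0 0 0 0"

```text
time: 6.0
tcp_pos: [0.5456, -0.1464, 0.1352]
eef_rot: [0.983, 0.184, 0.0, 0.0]
ft_force: [-0.4, -0.7, 0.9]
width: -0.0003
gripper_force: 0.0
```

Request:
arm_command:
  steps: "18 -17 0 0 0 0 0; 19 -18 0 0 0 0 0; 0 0 20 0 0 0 0; 0 0 20 0 0 0 0; 0 0 12 0 0 0 0; 0 0 0 0 0 0 0; 0 0 0 0 0 0 0"

```text
time: 6.7
tcp_pos: [0.5683, -0.1016, 0.0834]
eef_rot: [0.983, 0.184, 0.001, 0.0]
ft_force: [-0.2, -0.7, 0.7]
width: -0.0001
gripper_force: 0.0
```

Request:
arm_command:
  steps: "0 -7 0 0 0 0 0; 0 -8 0 0 0 0 0; -1 -5 0 0 0 0 0; -2 -6 0 0 0 0 0; -1 -8 0 0 0 0 0; 0 -8 0 0 0 0 0; 4 -8 0 0 0 0 0; 4 -8 0 0 0 0 0; 0 0 0 0 0 0 0"

```text
time: 7.6
tcp_pos: [0.5505, -0.0442, 0.0819]
eef_rot: [0.983, 0.185, -0.0, -0.0]
ft_force: [-0.4, -0.3, -0.5]
width: 0.0001
gripper_force: 0.0
```

```bash
python3 n.py n2.png
```

```text
7.6 [ 0.5505 -0.0442  0.0819]
top lid 2730 [594. -99.] [148. 199.] 21.0 z 0.0702
top green 7 px 293.0 171.3 c [539. -75.  73.] min [537. -78.  70.] max [543. -72.  75.]
side lid 2357 [ 570. -196.] [254. 540.] 5.4 z 0.0692
side yel 105 px 280.9 210.5 c [576. -43.  88.] min [553. -65.  70.] max [597. -22.  94.]
  rect [array([575.8, -43. ]), array([20. , 55.6]), np.float64(42.1)] z 0.091
side green 7 px 300.4 210.7 c [539. -76.  70.] min [536. -80.  68.] max [541. -72.  71.]
side red 60 px 308.4 260.4 c [454.  61.  88.] min [421. -12.  67.] max [574.  80. 100.]
```

View pics/n2.png

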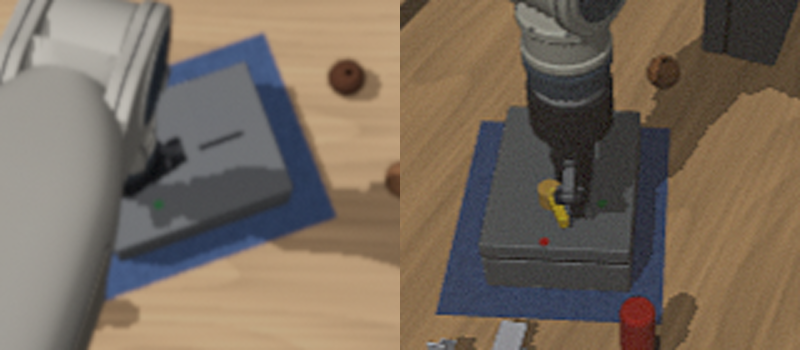

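The lever is about two thirds round (yellow tip at (565,222), right half), and the box hasn't moved. I continue towards the stop.

Request:
arm_command:
  steps: "4 -3 0 0 0 0 0; 4 -2 0 0 0 0 0; 4 -2 0 0 0 0 0; 4 -1 0 0 0 0 0; 2 0 0 0 0 0 0; 2 0 0 0 0 0 0; 0 0 0 0 0 0 0; 0 0 0 0 0 0 0"

```text
time: 8.5
tcp_pos: [0.5659, -0.0307, 0.0819]
eef_rot: [0.983, 0.184, -0.0, -0.0]
ft_force: [-3.5, 0.1, 1.6]
width: -0.0001
gripper_force: 1.9
```

```bash
cat n.py >/dev/null; python3 n.py n3.png; python3 -c "
from h import *
print(get_obs()['ft_force'])"
```

```text
8.5 [ 0.5659 -0.0307  0.0819]
top lid 3145 [595. -96.] [149. 199.] 20.1 z 0.0701
top green 6 px 292.0 170.5 c [542. -72.  72.] min [540. -75.  68.] max [543. -70.  75.]
side lid 2356 [ 568. -197.] [250. 541.] 5.4 z 0.0692
side yel 30 px 275.8 217.3 c [578. -19.  87.] min [572. -49.  67.] max [599. -11.  95.]
  rect [array([585. , -31.5]), array([ 7.7, 43.9]), np.float64(28.3)] z 0.09
side green 8 px 299.4 211.4 c [540. -73.  70.] min [535. -78.  69.] max [544. -70.  71.]
side red 63 px 308.7 258.1 c [457.  52.  87.] min [ 421. -424.   68.] max [576.  80. 100.]
[-4.18848101  0.93734923  1.96153493]
```

The force has risen to about 4 N and the box is starting to slide by about 2 mm, so the lever is at its stop. I back off, rise and check.

Request:
arm_command:
  steps: "-10 0 0 0 0 0 0; -10 0 0 0 0 0 0; 0 0 -40 0 0 0 0; 0 0 -50 0 0 0 0; -40 30 0 0 0 0 0; -40 45 0 0 0 0 0; -20 50 0 0 0 0 0; 0 50 0 0 0 0 0; 0 50 0 0 0 0 0; 0 0 0 0 0 0 0"

```text
time: 9.6
tcp_pos: [0.5401, -0.2763, 0.171]
eef_rot: [0.983, 0.182, 0.0, 0.001]
ft_force: [-0.3, 0.3, 0.5]
width: 0.0003
gripper_force: 0.0
```

```bash
python3 n.py n4.png
```

```text
9.6 [ 0.5401 -0.2763  0.171 ]
top lid 2698 [596. -96.] [148. 199.] 20.1 z 0.0701
top yel 75 px 279.2 153.0 c [583. -39.  90.] min [574. -64.  73.] max [593. -15.  97.]
  rect [array([584.7, -39.2]), array([13.4, 49.8]), np.float64(10.1)] z 0.091
top green 7 px 292.0 170.7 c [541. -72.  72.] min [538. -75.  71.] max [543. -70.  74.]
top red 46 px 245.5 202.3 c [455.  44.  79.] min [419.  -9.  61.] max [578.  71. 100.]
side lid 3184 [ 570. -196.] [254. 540.] 5.5 z 0.0692
side yel 119 px 279.1 209.3 c [582. -45.  89.] min [ 420. -425.   70.] max [601.  60.  94.]
  rect [array([582.3, -38.9]), array([20.2, 54. ]), np.float64(26.8)] z 0.091
side green 9 px 299.3 211.1 c [541. -73.  70.] min [538. -77.  68.] max [544. -70.  72.]
side red 58 px 307.8 260.2 c [456.  61.  88.] min [421. -11.  68.] max [577.  80. 100.]
```

View pics/n4.png

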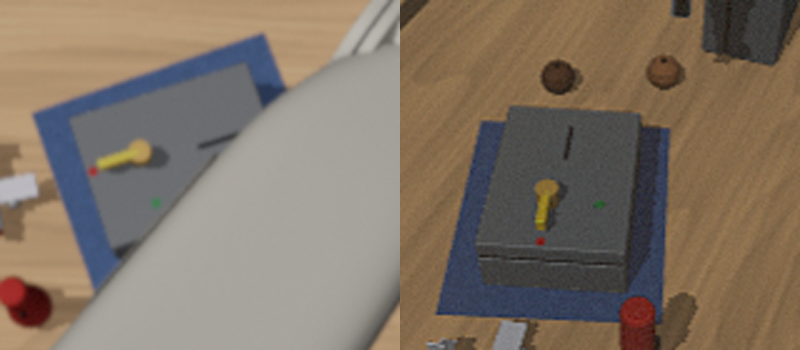

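The lever points at the red dot (93,171) and the box lies flat on the mat. One quick check of the lever angle from both views before handing in.

```bash
python3 - <<'E'
from h import *
for n,(x0,x1,y0,y1) in dict(top=(255,300,140,170),side=(265,305,190,228)).items():
    f=grab_frame(n);I=f["image"];h=cv2.cvtColor(I,cv2.COLOR_RGB2HSV);P=pts(f)
    k=(h[...,0]>17)&(h[...,0]<35)&(h[...,1]>130)&(P[...,2]>.085)&(P[...,2]<.1);w=np.zeros_like(k);w[y0:y1,x0:x1]=1
    q=P[k&w][:,:2]*1000
    for s in ("all","bar"):
        if s=="bar": q=q[q@c[:2]<np.inf]; a=np.radians(20.4+90); t=q@[np.cos(a),np.sin(a)]; q=q[t>t.max()-32]
        c=q.mean(0);vx,vy,*_=cv2.fitLine(q.astype(np.float32),cv2.DIST_HUBER,0,.01,.01).ravel();print(n,s,len(q),c.round(),"lever dir deg",round(np.degrees(np.arctan2(vy,vx))%180,1),"stop dir 110.3")
E
```

```text
top all 64 [583. -39.] lever dir deg 106.6 stop dir 110.3
top bar 40 [581. -30.] lever dir deg 110.6 stop dir 110.3
side all 95 [585. -41.] lever dir deg 106.8 stop dir 110.3
side bar 45 [581. -28.] lever dir deg 107.7 stop dir 110.3
```

```bash
python3 -c "
from bench import close_job
print(close_job())"
```

```text
the job is handed in; nothing more can be done
None
```

I handed the job in: the small cash box lies on its base about 5 mm from the mat's centre with its lock lever at the stop (red dot), and the bystanders, as far as the pictures show, were not moved; `close_job()` returned no verdict.

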